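Turn the tasting slate over against the cask stillage and set the bottle on it

ROBOT

A 7-joint arm with a two-finger parallel gripper is mounted at the origin on the work surface. World frame = base frame: x ahead of the robot, y to its left, z up, the work surface at z = 0. Lengths are in m, angles in rad, forces in N, time in s.
With the tool pointing down it reaches from about 0.425 to 0.925 m from the base axis. Payload 6.8 kg.
Tool frame: the origin (TCP) lies between the finger pads; the fingertips stand 22 mm ahead of it and the grasp point (between the pads) lies 3 mm ahead of it; z points along the fingers, y is the line along which they close (so a half turn about z gives the same grasp; the last joint's range is limited). The gripper opens to 85 mm and grips with 20 to 120 N. Pads are 22 mm wide; open, the fingers measure 114 mm over their backs; the gripper's body (76 mm by 85 mm) begins 54 mm behind the grasp point. The pads swing forward as they close: fully open they stand 13 mm farther back than shut.
Start: joints at [1.156, 0.477, 0.022, 1.555, -0.011, 1.109, -0.083], TCP at [0.204, -0.643, 0.253] pointing down, gripper open.
Joint ranges: [-2.96, 2.96], [-0.34, 2.1], [-1.41, 1.46], [0.24, 2.44], [-1.37, 4.51], [0.17, 1.92], [-2.96, 2.96]. Speed limits (rad/s): [2.39, 2.39, 3.14, 3.14, 3.14, 3.14, 3.14].

INTERFACE

Orientations are given as a unit quaternion [w, x, y, z].
In Python, from station import bot gives the robot as it stands.
- The arm moves only by the tool servo_tool, never from a script. Its argument "motion" is a list that holds one entry, the list of rows, each a list of 5 numbers: the opening, from 0 (shut) to 1 (fully open), then the shift along the world's x, y, z each as a share of 0.04 m, from -1 to 1, then the turn about the world's z as a share of 0.12 rad, from -1 to 1. A call has 1 to 20 rows; each row shifts and turns the commanded pose from where the row before left it; what a row does not reach is not made up. A row lasts 1/10 s, in which the tool goes at most 50 mm and 8.59 degrees, less where a joint would pass 70% of its speed; a pose out of reach is approached as far as the arm can. A call with a number of a shift or a turn outside -1 to 1 is refused whole. A call with a gripper value outside its range is refused whole. The fingers move at their own pace and stop on an object; "newtons" is the grip in N (left out, the last holds). Time passes only in rows, so rows that do not move let the fingers close. It gives the time, the measured TCP pose, the force, the opening and the grip force at its end, in the units of the state.
- bot.get_obs(): the state, without advancing time (a new reading comes with each control period).
- bot.read_camera(name): name is "side" or "top"; returns (picture, depth): 420x560x3 uint8, red, green, blue; 420x560 float32, m along the optical axis (not along the pixel's ray), 0 where there is no reading.
- bot.get_calibration(name): a dict with "fovy" (degrees; the focal length in pixels is half the picture's height over the tangent of half this angle, whatever the lens; pixels are square), "cx", "cy" (the principal point, pixels), "view" (4x4, takes a point from world to camera coordinates). Camera axes: x right, y down, z forward; pixel columns grow to the right and rows downward; lengths in m; the calibration is good to about 2 mm. A picture is of the moment at which its call begins. get_calibration takes no time and is no camera call.
- bot.hand_in(): hands the job in; it is judged then, once.
The state is a dict: "t": time; "q": joint angles; "joint_vel": joint speeds; "joint_torque": joint torques, N m; "eef_pos": TCP position; "tool_rot": TCP orientation; "contact_force": force on the tool from outside, world axes, zero at the start; "torque": the same for the moment, N m; "gripper_width": opening from 0.0 (shut) to 1.0 (fully open); "grasp_force": force on a finger pad.
Only numpy, scipy, OpenCV 4.12 (cv2) and the standard library are available. Lean on these libraries where they do the work, as an engineer would, in place of code of your own. Each camera call takes 0.05 s, during which the arm holds its last target. There are 200 camera calls.

TASK

The cork-backed slate on the tasting counter was left lying on its face. Push it up the sloping steel front of the cask stillage until it leans there on edge, then tip it back over and ease it down, without letting it slap onto the counter, so that it lies flat with the slate face up. Then stand the green half bottle on the middle of it, and leave the other things where they are.

Things in the scene. Friction and masses are not known exactly. Their poses are not given: they have to be found in the camera images.
- slate: Slab 140 x 130 x 12 mm, 0.3 to 0.55 kg: 8 mm dark grey slate, 4 mm brown cork glued on one side (set in 3 mm from the edges). Starts flat on the counter, cork side up. Origin: centre of the dark slate face. x: along the 140 mm length, at the start pointing towards the stillage within 0.3 rad; y: along the width; z: from the slate face to the cork side (up at the start, down when done).
- stillage: Cask stillage fixed to the counter: oak bed 460 mm long (y), 80 mm high, with a polished slippery steel front sloping back at 55 degrees from horizontal, from the counter up to the bed's front edge (98 mm along the slope, 56 mm in plan); behind it the flat top runs 300 mm back. Origin: on the counter, middle of the foot of the slope. -x points out over the counter, square to the foot line; z up.
- cask_tap (a point): Tip of the brass tap of the small cask lying on the stillage: stillage frame x = 0.065, y = -0.13, 143 mm above the counter. The cask (200 mm thick, 250 mm long, axis along x) begins 40 mm behind it. The front from stillage y = -0.06 to 0.23 is clear of cask and tap, and the slate starts in front of that part.
- green_bottle: Half bottle of dark green glass with a dark red capsule on the neck and a paper label, full, 0.65 kg, 58 mm across, 234 mm high; the neck is 28.6 mm across from 184 to 234 mm above the base. It stands on the counter, in one of the two bottle places at random. Origin: centre of its base; z up along the bottle.
- amber_bottle: Bystander: half bottle of the same shape and size in amber-brown glass with a straw-yellow capsule. Origin: centre of its base; z up.
- tumbler: Bystander: clear glass tumbler, 72 mm across the rim, 90 mm high, on the counter. Origin: centre of its base; z up.
- crock: Bystander: white stoneware crock with a blue band and a wooden knobbed lid, 84 mm across, 118 mm high, on the flat top of the stillage. Origin: centre of its base; z up.
There are look-alikes about, which are no part of the job. Of the things like the slate, leave any that is pink or yellow; of the rest the smaller one is meant.

How it is judged:
By the outcome, as a careful person would: the job done as asked, in the order asked, and still so for the second after the job is handed in, with the robot touching nothing.
It also fails if it takes over 69 s, if anything falls off the work surface, if the arm or the gripper's body presses on something with over 40 N, if the wrist force passes 120 N, or if a joint passes its speed limit or range.

## Working session

There is one attempt and no reset: what is moved stays moved. The work goes in short steps, Python scripts to look and compute and a tool call to move; the robot and the scene stay as the last step left them, time stands still between calls to the robot, and variables do not carry over. Pictures are saved under pics/ and viewed, at most 10 in all, crops included, and the job is handed in when it is done.

Besides the shell and the picture viewer there is one more tool, called after "Emit:" by a JSON object that holds its "op" and its "data", one argument or row to a line. servo_tool: Moves the arm, as the interface text tells. Shift numbers are shares of 0.04 m and turn numbers shares of 0.12 rad, none past 1 either way. Its arguments: {"type":"object","properties":{"motion":{"type":"array"},"newtons":{"type":"number"}},"required":["motion"]}

```bash
mkdir -p pics
cat > h.py <<'E'
import numpy as np, cv2
from station import bot
def grab(n, save=None):
    p,d=bot.read_camera(n)
    if save:
        cv2.imwrite(f'pics/{save}.png',p[...,::-1])
        np.save(f'pics/{save}.npy',d)
    return p,d
def world(n,d):
    c=bot.get_calibration(n); h,w=d.shape
    f=h/2/np.tan(np.radians(c['fovy'])/2)
    v,u=np.mgrid[:h,:w]
    P=np.stack([(u-c['cx'])/f*d,(v-c['cy'])/f*d,d,np.ones_like(d)],-1)
    W=P@np.linalg.inv(np.array(c['view'])).T
    W[d==0]=np.nan
    return W[...,:3]
E
python3 - <<'E'
from h import *
for n in('top','side'):
    p,d=grab(n,n+'0'); print(n,bot.get_calibration(n))
print(bot.get_obs())
E
```

```text
top {'fovy': 42.88069409818982, 'cx': 288.49149791264267, 'cy': 208.79003932409924, 'view': array([[-0.02754729, -0.99959162, -0.00759845, -0.04022399],
       [-0.99385932,  0.02820265, -0.10699659,  0.48855271],
       [ 0.10716719,  0.00460432, -0.99423035,  1.50172976],
       [ 0.        ,  0.        ,  0.        ,  1.        ]])}
side {'fovy': 55.62501383215445, 'cx': 283.00512202169955, 'cy': 205.0471144808853, 'view': array([[-0.68830804,  0.72524318, -0.01594866,  0.3752072 ],
       [ 0.44070318,  0.40059369, -0.80330903, -0.08863109],
       [-0.57620547, -0.55995269, -0.59534884,  1.37809274],
       [ 0.        ,  0.        ,  0.        ,  1.        ]])}
{'t': 0.1, 'q': array([ 1.15590853,  0.47773666,  0.02235116,  1.55635303, -0.01149115,
        1.10930113, -0.08311329]), 'joint_vel': array([-0.00217821, -0.00300611,  0.00076375, -0.00200137,  0.00033971,
       -0.00098743, -0.00076352]), 'joint_torque': array([ 4.46158054e-03, -5.97760749e+01,  1.61356397e+00, -2.81955135e+01,
        1.27914129e-02,  5.02770519e-03,  1.99739766e-06]), 'eef_pos': array([ 0.20368214, -0.64301171,  0.25241   ]), 'tool_rot': array([-8.12208789e-04,  9.88257624e-01,  1.52794542e-01, -1.93341394e-04]), 'contact_force': array([ 0.25039141, -0.32270564, -0.6630763 ]), 'torque': array([-0.01252709, -0.01578842,  0.05052908]), 'grasp_force': 0.0, 'gripper_width': 1.0006770150130366}
```

View pics/top0.png

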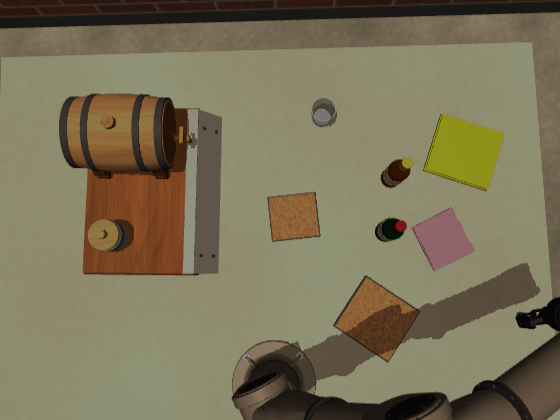

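View pics/side0.png

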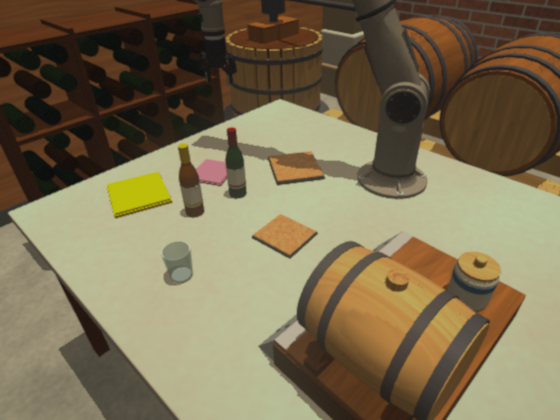

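The top view shows the target slate, the smaller cork square, at (294,216). The larger look-alike is at (377,318), with pink and yellow ones to the right. The green bottle is at (390,229) and the amber one at (397,172). The stillage front foot line is near column 220, with its uphill direction to the left (world +y).

Run:
```python
from h import *
p=cv2.imread('pics/top0.png'); d=np.load('pics/top0.npy'); W=world('top',d)
hsv=cv2.cvtColor(p,cv2.COLOR_BGR2HSV)
for r,c in [(216,294),(216,350),(318,377),(235,105)]: print(r,c,W[r,c].round(4))
# slate by height
z=W[...,2]
for nm,(r0,r1,c0,c1) in {'slate':(185,250,258,328),'big':(270,365,328,425)}.items():
    m=np.zeros(z.shape,np.uint8); m[r0:r1,c0:c1]=((hsv[r0:r1,c0:c1,1]>90)&(hsv[r0:r1,c0:c1,0]<20))
    print(nm,m.sum(),np.nanmedian(z[m>0]))
    q=W[m>0][:,:2].astype(np.float32); print(cv2.minAreaRect(q))
# slope points
s=W[100:285,60:235].reshape(-1,3); s=s[~np.isnan(s[:,0])]
k=s[(s[:,2]>.015)&(s[:,2]<.07)]; k=k[(k[:,1]<.4)]
# fit plane by svd w/ robust
pl=k
for _ in range(5):
    c=pl.mean(0); n=np.linalg.svd(pl-c)[2][2]; pl=k[abs((k-c)@n)<.003]
n*=np.sign(n[2]); print('plane',n,c,len(pl),'ang',np.degrees(np.arccos(n[2])))
print('x range',pl[:,0].min(),pl[:,0].max())
# foot line: n.(p-c)=0 at z=0
for x in (.3,.45,.6): print('foot y at x',x,(n@c-n[0]*x)/n[1])
# bottles
for nm,(r0,r1,c0,c1) in {'green':(212,245,370,412),'amber':(152,192,378,415),'crock':(212,258,80,135),'tumbler':(92,132,305,342)}.items():
    a=W[r0:r1,c0:c1].reshape(-1,3); a=a[~np.isnan(a[:,0])]; zt=a[:,2].max(); t=a[a[:,2]>zt-.012]; print(nm,zt,(t[:,:2].max(0)+t[:,:2].min(0))/2,np.ptp(t[:,:2],axis=0),len(t))
```

```text
216 294 [ 0.4674 -0.0691  0.0119]
216 350 [ 0.4639 -0.2314  0.0006]
318 377 [ 0.172  -0.2949  0.0097]
235 105 [0.4159 0.4139 0.1889]
slate 2069 0.011849811472632199
((0.4673249125480652, -0.06713449209928513), (0.12765993177890778, 0.13564302027225494), 4.866063594818115)
big 3779 0.015321632621019043
((0.17200306057929993, -0.2930782735347748), (0.17776745557785034, 0.16253232955932617), 55.585941314697266)
plane [-0.03213228 -0.76902527  0.63841025] [0.53799453 0.17502376 0.04206892] 1890 ang 50.326621946700996
x range 0.3138528671235433 0.7736652760296081
foot y at x 0.3 0.15004418513510226
foot y at x 0.45 0.14377671553882934
foot y at x 0.6 0.13750924594255642
green 0.24093518740532227 [ 0.41708892 -0.32898081] [0.02517697 0.02772155] 98
amber 0.2388521990904322 [ 0.57306187 -0.35281373] [0.02731417 0.02640522] 101
crock 0.20180097216618864 [0.41848764 0.40713452] [0.02010871 0.04878394] 64
tumbler 0.09622684278907845 [ 0.7596653  -0.15835456] [0.07216278 0.06806337] 118
```

Run:
```python
from h import *
d=np.load('pics/top0.npy'); W=world('top',d)
s=W[100:285,170:235].reshape(-1,3); s=s[~np.isnan(s[:,0])]
k=s[(s[:,2]>.012)&(s[:,2]<.068)]
f=k[:,1]-k[:,2]/np.tan(np.radians(55))
A=np.c_[np.ones(len(k)),k[:,0]-.45]; w=np.ones(len(k),bool)
for _ in range(8):
    c=np.linalg.lstsq(A[w],f[w],rcond=None)[0]; r=f-A@c; w=abs(r)<.005
print('foot y at .45, slope',c,w.sum(),r[w].std(), 'yvsz',np.polyfit(k[w,2],r[w],1))
t=s[(abs(s[:,2]-.08)<.004)]; 
print('top x range',np.percentile(t[:,0],[.5,99.5]),'k x', np.percentile(k[w,0],[.5,99.5]))
for x in(.4,.45,.5,.7):
    b=t[abs(t[:,0]-x)<.01]; print(x,'front edge y',np.percentile(b[:,1],2))
p=cv2.imread('pics/top0.png')
cv2.imwrite('pics/c1.png',cv2.resize(p[180:290,180:340],None,fx=5,fy=5,interpolation=cv2.INTER_CUBIC)[:600,:800])
```

```text
foot y at .45, slope [ 0.14874521 -0.0375968 ] 2479 0.002374676007517306 yvsz [-5.47994475e-04  2.22268632e-05]
top x range [0.31679813 0.77109435] k x [0.31485795 0.76881548]
0.4 front edge y 0.20453145126704064
0.45 front edge y 0.20438576887203133
0.5 front edge y 0.20130770679755552
0.7 front edge y 0.1908524833296067
```

View pics/c1.png

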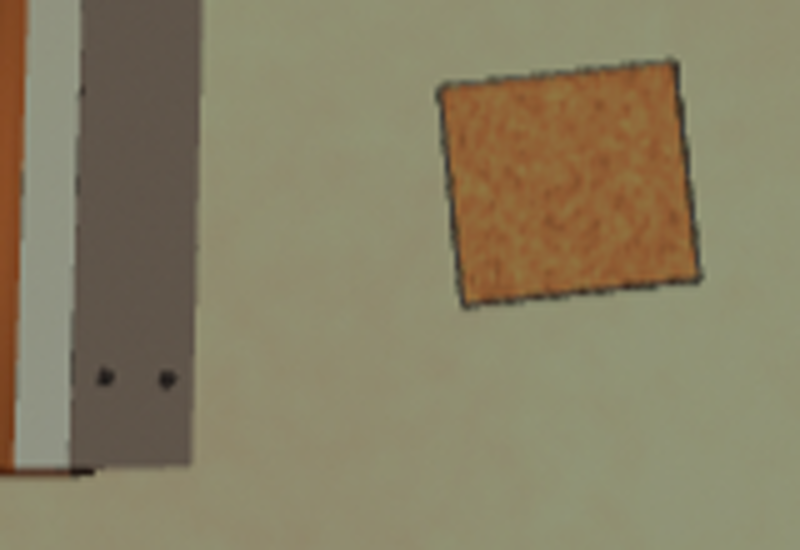

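The crop confirms the slate's corners, roughly (437,88), (677,62), (700,283) and (463,305). It sits about 7° off square to the foot line at crop column ~195. I'll move in behind it now.

Emit:
{"op": "servo_tool", "data": {
  "motion": [
    [[1, 0, 0, 0.6, 0], [1, 0, 0, 0.6, 0], [1, 0.57, 0.99, 0, 0.94], [1, 0.57, 0.99, 0, 0.94], [1, 0.57, 0.99, 0, 0.94], [1, 0.57, 0.99, 0, 0.94], [1, 0.57, 0.99, 0, 0.94], [1, 0.57, 0.99, 0, 0.94], [1, 0.57, 0.99, 0, 0.94], [1, 0.57, 0.99, 0, 0.94], [1, 0.57, 0.99, 0, 0.94], [1, 0.57, 0.99, 0, 0.94], [1, 0.57, 0.99, 0, 0.94], [1, 0.57, 0.99, 0, 0.94], [1, 0, 0, 0, 0], [1, 0, 0, 0, 0]]
  ]
}}

```text
t: 1.7
eef_pos: [0.4776, -0.1673, 0.301]
tool_rot: [-0.0, 0.674, 0.739, -0.0]
contact_force: [-0.3, -0.5, 0.7]
gripper_width: 0.997
grasp_force: 0.0
```

Emit:
{"op": "servo_tool", "data": {
  "motion": [
    [[1, 0, 0, -1, 0], [1, 0, 0, -1, 0], [1, 0, 0, -1, 0], [1, 0, 0, -1, 0], [1, 0, 0, -1, 0], [1, 0, 0, -1, 0], [1, 0, 0, -0.6, 0], [1, 0, 0, -0.15, 0], [1, 0, 0, 0, 0], [1, 0, 0, 0, 0]]
  ]
}}

```text
t: 2.7
eef_pos: [0.4781, -0.1692, 0.0324]
tool_rot: [0.001, 0.675, 0.738, 0.0]
contact_force: [0.1, -0.3, 0.8]
gripper_width: 1.0
grasp_force: 0.0
```

Emit:
{"op": "servo_tool", "data": {
  "motion": [
    [[1, 0, 0, -0.1, 0], [1, 0, 0, -0.1, 0], [1, 0, 0, 0, 0]]
  ]
}}

```text
t: 3.0
eef_pos: [0.4775, -0.1684, 0.0234]
tool_rot: [0.0, 0.675, 0.738, -0.0]
contact_force: [-0.2, 0.9, -0.6]
gripper_width: 1.001
grasp_force: 0.0
```

Emit:
{"op": "servo_tool", "data": {
  "motion": [
    [[1, 0, 0, -0.1, 0], [1, 0, 0, 0, 0]]
  ]
}}

```text
t: 3.2
eef_pos: [0.4772, -0.1682, 0.019]
tool_rot: [-0.0, 0.675, 0.738, -0.0]
contact_force: [-0.1, -0.1, -0.8]
gripper_width: 1.0
grasp_force: 0.0
```

Emit:
{"op": "servo_tool", "data": {
  "motion": [
    [[1, 0, 0, -0.1, 0], [1, 0, 0, 0, 0]]
  ]
}}

```text
t: 3.4
eef_pos: [0.4772, -0.1682, 0.0149]
tool_rot: [-0.0, 0.675, 0.738, -0.0]
contact_force: [-0.4, -0.9, 0.7]
gripper_width: 1.001
grasp_force: 0.0
```

Emit:
{"op": "servo_tool", "data": {
  "motion": [
    [[1, 0, 0.3, -0.07, 0], [1, 0, 0.3, 0, 0], [1, 0, 0.4, 0, 0], [1, 0, 0.4, 0, -0.2], [1, 0, 0.4, 0, -0.2], [1, 0.02, 0.4, 0, -0.2], [1, 0.02, 0.4, 0, -0.2], [1, 0.02, 0.4, 0, -0.2], [1, 0.02, 0.4, 0, -0.1], [1, 0, 0.3, 0, 0], [1, 0, 0, 0, 0]]
  ]
}}

```text
t: 4.5
eef_pos: [0.4806, -0.0175, 0.0126]
tool_rot: [-0.0, 0.72, 0.694, 0.001]
contact_force: [0.1, 0.1, -0.0]
gripper_width: 1.0
grasp_force: 0.0
```

Run:
```python
from h import *
p,d=grab('top','t1'); W=world('top',d)
hsv=cv2.cvtColor(p,cv2.COLOR_RGB2HSV); m=(hsv[...,1]>90)&(hsv[...,0]<20)&(W[...,2]<.04)&(W[...,1]<.15)&(W[...,0]>.35)&(W[...,1]>-.15)
print(m.sum(),cv2.minAreaRect(W[m][:,:2].astype(np.float32)),bot.get_obs()['eef_pos'])
cv2.imwrite('pics/t1c.png',cv2.resize(p[100:300,150:400],None,fx=3,fy=3)[...,::-1])
```

```text
1989 ((0.930889904499054, -0.0027729272842407227), (1.0309587717056274, 0.2996605932712555), 0.3228491246700287) [ 0.4806132  -0.01886876  0.01258806]
```

View pics/t1c.png

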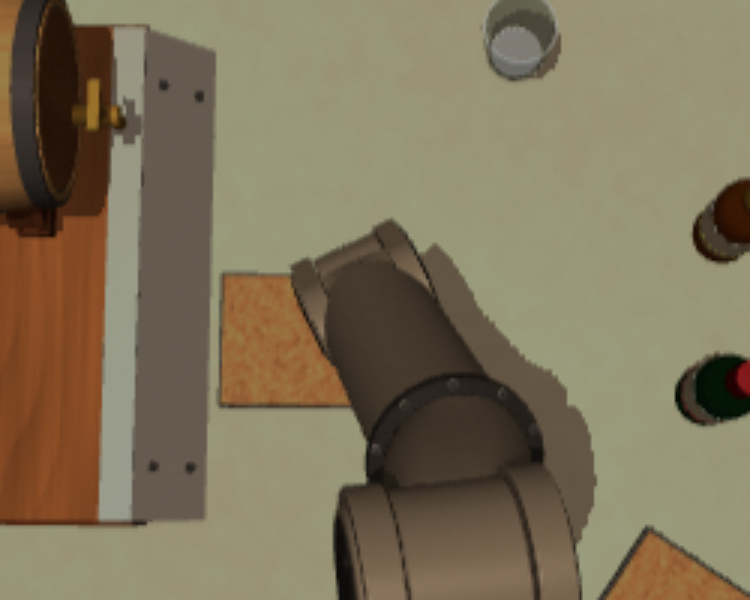

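The slate is now square to the foot, with its front edge at crop column 220 against the foot at ~211, so about 7 mm remains. To keep the gripper body clear of the rising slab, I'll narrow the fingers and raise the tool before pushing on.

Emit:
{"op": "servo_tool", "data": {
  "motion": [
    [[1, 0, -0.2, 0, 0], [0.3, 0, 0, 0.28, 0], [0.3, 0, 0, 0, 0], [0.3, 0, 0, 0, 0], [0.3, 0, 0, 0, 0], [0.3, 0, 0, 0, 0]]
  ]
}}

```text
t: 5.15
eef_pos: [0.4806, -0.0283, 0.0236]
tool_rot: [-0.0, 0.722, 0.692, -0.0]
contact_force: [-0.3, 0.1, -0.7]
gripper_width: 0.302
grasp_force: 0.0
```

Emit:
{"op": "servo_tool", "data": {
  "motion": [
    [[0.3, 0, 0.2, 0, 0], [0.3, 0.01, 0.25, 0, 0], [0.3, 0.01, 0.25, 0, 0], [0.3, 0.01, 0.25, 0, 0], [0.3, 0.01, 0.25, 0, 0], [0.3, 0.01, 0.25, 0, 0], [0.3, 0.01, 0.25, 0, 0], [0.3, 0, 0, 0, 0]]
  ]
}}

```text
t: 5.95
eef_pos: [0.483, 0.0421, 0.0237]
tool_rot: [-0.0, 0.721, 0.693, 0.0]
contact_force: [0.6, 0.2, 0.6]
gripper_width: 0.302
grasp_force: 0.0
```

Emit:
{"op": "servo_tool", "data": {
  "motion": [
    [[0.3, 0.01, 0.25, 0, 0], [0.3, 0.01, 0.25, 0, 0], [0.3, 0.01, 0.25, 0, 0], [0.3, 0.01, 0.25, 0, 0], [0.3, 0.01, 0.25, 0, 0], [0.3, 0.01, 0.2, 0, 0], [0.3, 0, 0, 0, 0]]
  ]
}}

```text
t: 6.65
eef_pos: [0.4857, 0.0998, 0.0239]
tool_rot: [-0.0, 0.721, 0.693, 0.001]
contact_force: [-0.7, 0.0, 0.3]
gripper_width: 0.299
grasp_force: 0.0
```

Run:
```python
from h import *
p,d=grab('side','s1'); grab('top','t2')
cv2.imwrite('pics/s1c.png',cv2.resize(p[140:340,200:450],None,fx=3,fy=3)[...,::-1])
```

```text
(no output)
```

View pics/s1c.png

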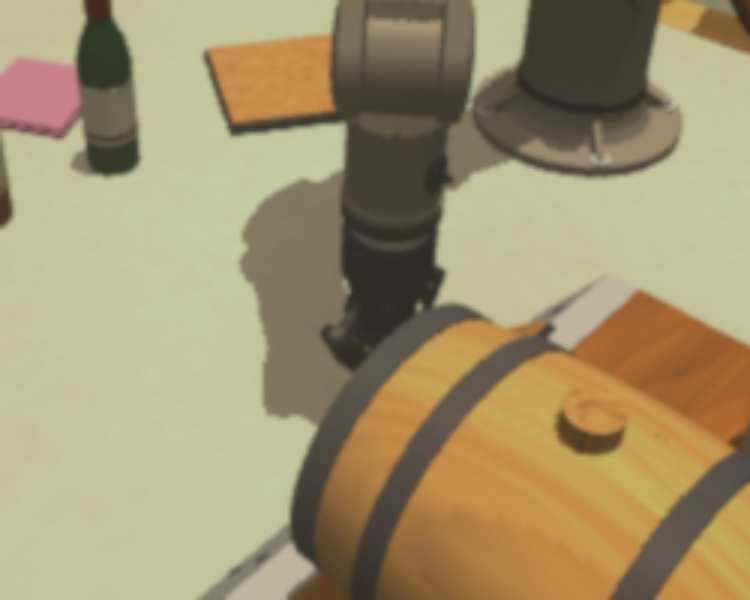

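The side view is mostly blocked by the cask; only a sliver of cork shows at (530,330). The top depth image will tell me more.

```bash
cat >> h.py <<'E'
def prof(n,d,xs,y0=-.02,y1=.27,zmax=.17):
    W=world(n,d); 
    for x in xs:
        m=(abs(W[...,0]-x)<.004)&(W[...,1]>y0)&(W[...,1]<y1)&(W[...,2]<zmax)
        a=W[m]; a=a[np.argsort(a[:,1])][::max(1,len(a)//22)]
        print('x',x,' '.join(f'{int(1e3*r[1])}:{int(round(1e3*r[2]))}' for r in a))
E
python3 - <<'E'
from h import *
prof('top',np.load('pics/t2.npy'),(.35,.42,.43,.45,.48,.51,.53,.54,.56))
E
```

```text
x 0.35 132:8 139:-5 147:2 152:2 157:7 163:27 169:25 175:21 181:42 185:49 191:49 196:65 201:71 206:72 213:81 218:81 226:82 234:82 240:79 247:75 253:83 258:84 265:78
x 0.42 147:36 153:35 156:9 161:56 166:24 171:61 178:36 183:71 189:72 193:64 198:67 202:74 207:76 212:80 217:82 223:79 229:79 236:82 242:80 248:81 256:82 263:75 268:77
x 0.43 -18:2 153:47 158:53 163:59 166:57 170:65 175:69 178:68 182:76 187:82 190:77 195:85 198:97 203:84 206:97 210:106 217:99 226:80 229:80 234:81 240:78 245:78 253:81 257:77 260:85 267:79
x 0.45 -19:2 -13:2 -7:4 -1:-1 161:53 166:58 170:65 175:71 180:75 184:80 190:79 194:89 202:91 206:98 211:97 217:98 226:80 232:77 238:75 242:80 248:78 253:80 260:85 266:83
x 0.48 -17:4 -11:-2 -2:-5 3:0 9:-1 14:-2 20:2 26:2 32:2 179:74 184:80 189:86 194:86 200:98 205:99 210:104 216:102 225:81 230:82 236:81 242:79 250:80 256:80 263:87
x 0.51 -18:4 -12:1 -6:-2 0:-3 8:-1 14:1 19:-1 25:4 31:-1 37:1 43:-2 48:3 54:-1 201:90 205:100 210:102 216:98 226:89 234:78 241:83 248:77 253:79 259:76 265:86
x 0.53 -18:5 -9:3 -4:5 2:-1 7:0 13:-2 19:-2 25:-4 31:0 37:-4 42:-1 48:-2 54:-3 63:0 68:2 207:101 213:99 222:80 228:79 233:81 239:82 244:82 250:79 258:82 265:76
x 0.54 -18:2 -13:5 -7:1 -1:-3 7:6 13:-1 22:-1 30:4 36:-2 45:-1 54:-4 60:-1 66:-6 71:-1 202:100 207:104 212:107 222:83 226:87 233:81 240:75 245:77 249:82 256:76 262:76 267:78
x 0.56 -19:5 -10:1 -1:-2 10:-1 21:1 33:-1 42:-1 50:5 59:2 68:-3 77:-2 180:50 189:61 195:76 202:85 209:74 216:80 226:75 233:80 240:86 250:77 261:81
```

Emit:
{"op": "servo_tool", "data": {
  "motion": [
    [[0.3, 0, 0.15, 0, 0], [0.3, 0, 0.15, 0, 0], [0.3, 0.01, 0.15, 0, 0], [0.3, 0, 0.1, 0, 0], [0.3, 0, 0, 0, 0]]
  ]
}}

```text
t: 7.25
eef_pos: [0.4858, 0.1207, 0.0237]
tool_rot: [-0.0, 0.722, 0.692, 0.0]
contact_force: [-0.1, -0.8, -1.1]
gripper_width: 0.302
grasp_force: 0.2
```

Emit:
{"op": "servo_tool", "data": {
  "motion": [
    [[0.3, 0, 0.05, 0, 0], [0.3, 0, 0.05, 0, 0], [0.3, 0, 0, 0, 0]]
  ]
}}

```text
t: 7.55
eef_pos: [0.4858, 0.1237, 0.0237]
tool_rot: [-0.0, 0.722, 0.692, -0.0]
contact_force: [0.6, -3.2, -1.0]
gripper_width: 0.302
grasp_force: 1.2
```

Run:
```python
from h import *
p,d=grab('top','t3')
prof('top',d,(.43,.45,.48,.51,.53))
```

```text
x 0.43 -18:2 -15:2 -9:-7 -4:4 -1:-3 4:3 178:67 183:73 187:67 190:82 194:88 197:90 201:95 205:103 210:104 214:114 216:114 222:115 227:113 237:79 243:90 250:82 255:86 261:81 265:77 269:82
x 0.45 -19:1 -13:0 -7:2 -1:2 3:2 9:3 15:5 21:3 187:81 192:85 197:87 201:94 206:98 210:104 214:110 218:118 224:114 238:75 243:77 247:83 254:77 259:79 266:83
x 0.48 -17:3 -11:-3 -5:-1 3:1 8:1 14:5 20:3 26:3 32:-3 38:-1 43:-3 49:-2 55:-2 61:-6 208:112 213:115 218:120 224:116 235:85 242:80 247:81 253:78 259:77 266:83
x 0.51 -18:-1 -12:5 -6:6 2:5 8:-2 14:-1 22:0 28:1 34:2 40:3 46:2 51:3 57:-1 63:-1 69:0 75:-1 83:3 233:81 239:79 245:78 251:78 258:81 264:80
x 0.53 -18:3 -12:2 -6:-2 0:-2 5:-4 13:1 19:-3 25:-3 31:-3 36:-1 42:2 48:1 54:-3 60:-3 66:0 75:-3 80:1 87:-6 94:8 238:84 246:84 256:78 262:76 268:87
```

Emit:
{"op": "servo_tool", "data": {
  "motion": [
    [[0.3, 0, 0.08, 0, 0], [0.3, 0, 0.05, 0, 0], [0.3, 0, 0, 0, 0]]
  ]
}}

```text
t: 7.9
eef_pos: [0.4858, 0.1277, 0.0236]
tool_rot: [0.0, 0.722, 0.692, -0.001]
contact_force: [-0.1, -5.8, 0.1]
gripper_width: 0.299
grasp_force: 3.0
```

Emit:
{"op": "servo_tool", "data": {
  "motion": [
    [[0.3, 0, 0.05, 0, 0], [0.3, 0, 0, 0, 0]]
  ]
}}

```text
t: 8.1
eef_pos: [0.4857, 0.1279, 0.0236]
tool_rot: [0.001, 0.723, 0.691, -0.002]
contact_force: [1.4, -11.0, 1.1]
gripper_width: 0.299
grasp_force: 5.1
```

Run:
```python
from h import *
p,d=grab('top','t4')
prof('top',d,(.43,.45,.48,.5),y0=.1,y1=.24); print(bot.get_obs()['contact_force'])
```

```text
x 0.43 184:67 185:77 186:74 187:80 189:87 190:79 192:85 194:88 196:94 196:91 199:91 200:86 201:96 202:102 204:96 206:99 208:100 210:107 211:115 212:109 214:114 216:117 216:115 218:121 220:122 222:111 223:120 226:118 227:114 237:80 239:80
x 0.45 189:83 192:81 194:89 196:93 196:89 199:91 200:97 201:93 202:102 204:105 205:103 207:107 209:109 210:106 211:111 213:119 214:113 215:118 218:121 220:120 222:114 223:123 227:114 227:112 237:77 238:88
x 0.48 211:110 212:108 213:115 213:115 214:127 214:125 214:108 215:117 217:112 217:123 218:120 218:119 218:118 220:120 221:119 222:112 223:121 224:117 224:113 226:116 227:115 227:114 236:81 236:81 237:79 239:81
x 0.5 233:81 234:77 236:83 236:82 237:76 239:80 239:79
[  0.97992472 -10.02599063   0.5833573 ]
```

Emit:
{"op": "servo_tool", "data": {
  "motion": [
    [[0.3, 0, -0.1, 0, 0], [0.3, 0, -0.1, 0, 0], [0.3, 0, -0.1, 0, 0], [0.3, 0, 0, 0, 0]]
  ]
}}

```text
t: 8.55
eef_pos: [0.4861, 0.119, 0.0239]
tool_rot: [-0.0, 0.722, 0.692, 0.0]
contact_force: [-0.0, 0.7, 0.3]
gripper_width: 0.301
grasp_force: 0.0
```

Run:
```python
from h import *
p,d=grab('top','t5')
prof('top',d,(.43,.45,.48),y0=.1,y1=.24); print(bot.get_obs()['contact_force'],bot.get_obs()['eef_pos'])
```

```text
x 0.43 172:58 175:52 177:58 179:62 182:62 185:64 186:72 189:71 190:78 193:80 197:90 198:96 200:101 203:99 204:108 208:104 210:117 213:117 215:122 218:120 221:119 223:120 226:120 236:82 239:82
x 0.45 180:71 183:73 184:67 185:76 187:80 188:72 190:78 192:83 193:91 196:90 198:97 199:90 201:96 202:103 203:99 205:100 206:110 207:104 210:105 212:110 213:106 213:117 215:123 216:116 218:121 221:117 222:113 224:118 226:118 228:111 236:82 239:82
x 0.48 200:97 202:103 203:98 205:103 205:102 205:101 207:107 207:104 207:103 208:112 209:107 209:107 211:115 211:113 212:106 212:119 213:114 214:109 215:121 215:120 216:114 217:122 218:119 218:116 220:120 220:119 221:116 223:122 223:119 223:118 226:116 227:114 227:113 236:83 237:79 237:78 238:87 239:83 239:83
[-0.19495571  0.03441201 -0.69301169] [0.48604192 0.11922835 0.02383732]
```

The slate is leaning flush on the slope and stays there unaided: its top edge is at y≈0.22–0.228, z≈0.12. Next I'll go over the top edge with the jaw turned square to the slope.

Emit:
{"op": "servo_tool", "data": {
  "motion": [
    [[0.3, 0, -0.5, 0, 0], [0.3, 0, -0.5, 0, 0], [1, 0, 0, 0.9, 0.93], [1, 0, 0, 0.9, 0.93], [1, 0, 0, 0.9, 0.93], [1, 0, 0, 0.9, 0.93], [1, 0, 0, 0.9, 0.93], [1, -0.01, 0.36, 0, 0.93], [1, -0.01, 0.36, 0, 0.93], [1, -0.01, 0.36, 0, 0.93], [1, -0.01, 0.36, 0, 0.93], [1, -0.01, 0.36, 0, 0.93], [1, -0.01, 0.36, 0, 0.93], [1, -0.01, 0.36, 0, 0.93], [1, 0, 0.36, 0, 0.93], [1, 0, 0, 0, 0], [1, 0, 0, 0, 0]]
  ]
}}

```text
t: 10.3
eef_pos: [0.4829, 0.194, 0.2036]
tool_rot: [-0.0, 0.082, 0.997, -0.0]
contact_force: [-0.1, -0.2, -0.4]
gripper_width: 1.001
grasp_force: 0.0
```

Emit:
{"op": "servo_tool", "data": {
  "motion": [
    [[1, 0, 0.03, -0.6, 0.53], [1, 0, 0, -0.6, 0.53], [1, 0, 0, -0.6, 0], [1, 0, 0, -0.5, 0], [1, 0, 0, -0.25, 0], [1, 0, 0, 0, 0], [1, 0, 0, 0, 0]]
  ]
}}

```text
t: 11.0
eef_pos: [0.4835, 0.1952, 0.1023]
tool_rot: [0.0, 0.018, 1.0, 0.0]
contact_force: [0.0, -0.1, 0.8]
gripper_width: 1.001
grasp_force: 0.0
```

Run:
```python
from h import *
p,d=grab('top','t6')
prof('top',d,(.425,.435,.53,.54),y0=.1,y1=.26,zmax=.25)
o=bot.get_obs();print(o['eef_pos'],o['tool_rot'],o['q'].round(2))
cv2.imwrite('pics/t6c.png',cv2.resize(p[150:280,150:300],None,fx=4,fy=4)[...,::-1])
```

```text
x 0.425 226:119 232:78 235:76 236:84 236:83 237:81 239:81 240:80 240:80 241:88 242:80 243:75 245:82 245:82 245:78 248:81 248:78 248:78 250:81 250:81 251:80 253:82 253:82 253:79 255:86 256:82 256:81 258:82 259:81
x 0.435 241:84 243:88 246:76 247:83 248:79 248:78 250:82 250:81 251:79 253:80 254:79 254:78 255:84 255:83 256:81 258:84 259:79 259:79
x 0.53 100:2 103:2 106:0 110:-2 113:-5 115:0 118:1 121:-2 124:-1 127:-2 130:1 133:-5 136:0 140:15 142:21 144:24 147:25 150:26 152:31 154:35 157:36 159:41 162:41 164:45 169:51
x 0.54 100:8 103:1 106:0 112:-2 118:-1 123:3 127:0 133:-2 136:15 140:11 142:17 144:21 149:31 152:31 154:31 158:46 161:43 165:55 169:50 171:54 174:72 178:64 181:78
[0.48374543 0.19545811 0.10268752] [7.27769972e-04 1.80793630e-02 9.99836257e-01 2.57076418e-04] [ 0.06  0.53 -0.71  2.01  0.49  0.78  0.59]
```

View pics/t6c.png

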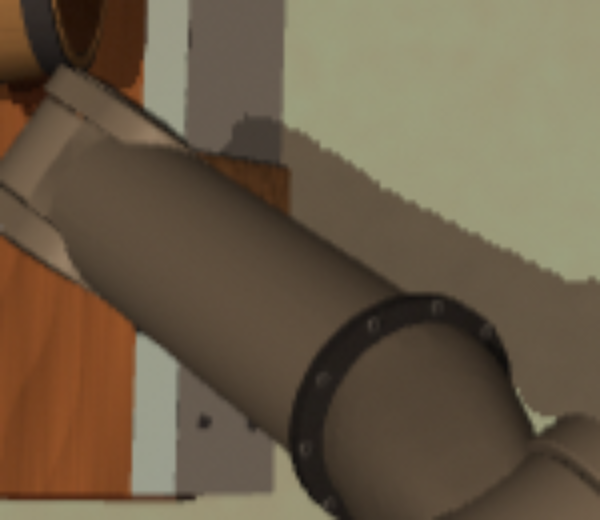

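Emit:
{"op": "servo_tool", "data": {
  "motion": [
    [[1, 0, -0.15, 0, 0], [1, 0, -0.12, 0.04, 0], [1, 0, -0.18, 0.12, 0], [1, 0, -0.19, 0.11, 0], [1, 0, -0.22, 0.1, 0], [1, 0, -0.22, 0.1, 0], [1, 0, 0, 0, 0]]
  ]
}}

```text
t: 11.75
eef_pos: [0.4835, 0.1501, 0.121]
tool_rot: [0.0, 0.019, 1.0, -0.001]
contact_force: [-0.0, 0.6, -1.4]
gripper_width: 1.0
grasp_force: 0.3
```

Run:
```python
from h import *
p,d=grab('top','t7'); W=world('top',d)
for x0 in (.42,.53,.54):
    prof('top',d,(x0,),y0=.1,y1=.24,zmax=.2)
p,d=grab('side','s7')
prof('side',d,(.42,.43,.53,.54),y0=.1,y1=.24,zmax=.2)
o=bot.get_obs();print(o['eef_pos'],o['contact_force'])
```

```text
x 0.42 184:128 186:134 189:133 190:48 190:139 191:134 193:61 194:132 196:62 198:68 199:76 200:72 202:78 204:81 205:73 207:80 209:83 211:73 212:81 214:83 216:76 218:78 220:82 221:77 223:80 225:83 226:79 228:83 231:84 232:77 234:80 235:87 237:79
x 0.53 100:5 101:1 101:-3 103:6 103:1 104:-3 106:5 107:-1 109:7 109:-1 112:0 112:0 113:-2 116:-3 116:-5 116:-7 118:3 118:0 121:1 121:-1 124:2
x 0.54 100:1 100:0 101:-2 104:-2 104:-4 106:5 106:2 106:-1 109:6 109:3 109:1 112:4 112:2 115:1 115:-1 118:-1 118:-2 121:2 121:-1 122:-7 124:1 124:-4 127:0 127:-5 130:0 130:-2 132:7 135:6
x 0.42 177:79 207:83 210:82 212:81 215:81 221:81 235:81 239:82
x 0.43 
x 0.53 
x 0.54 
[0.48333384 0.1516993  0.12066679] [ 1.18738859  0.98463938 -0.48843148]
```

Emit:
{"op": "servo_tool", "data": {
  "motion": [
    [[0.9, 0, 0, 0.05, 0], [0.8, 0, 0, 0.05, 0], [0.7, 0, 0, 0.05, 0], [0.6, 0, 0, 0, 0], [0.5, 0, 0, 0, 0], [0.45, 0, 0, 0, 0], [0.45, 0, 0, 0, 0]]
  ],
  "newtons": 20
}}

```text
t: 12.55
eef_pos: [0.483, 0.152, 0.1264]
tool_rot: [-0.0, 0.018, 1.0, -0.0]
contact_force: [-0.4, 0.7, -0.1]
gripper_width: 0.447
grasp_force: 0.2
```

Run:
```python
from h import *
p,d=grab('top','t8')
for x0 in (.415,.42,.43,.53,.54):
    prof('top',d,(x0,),y0=.1,y1=.24,zmax=.2)
o=bot.get_obs();print(o['eef_pos'],o['contact_force'])
```

```text
x 0.415 187:52 189:55 191:60 192:70 194:57 195:66 197:73 198:64 201:68 202:62 202:76 204:82 206:85 207:76 210:78 212:78 214:82 215:78 218:81 219:86 221:78 222:84 225:84 226:79 228:85 231:81 232:78 235:77 236:83 237:78
x 0.42 191:60 193:61 195:65 197:72 198:64 199:74 201:80 202:75 204:79 206:85 207:76 210:78 211:83 212:79 215:80 217:81 218:78 220:79 222:84 223:82 226:79 228:85 228:81 232:79 234:83 236:72 237:81
x 0.43 199:75 201:77 202:75 204:79 204:78 205:72 206:83 206:82 206:81 209:84 209:82 209:79 211:86 212:80 212:79 213:87 214:83 215:78 217:83 217:82 217:83 219:86 220:84 220:79 223:83 223:81 224:75 224:87 226:81 227:75 227:87 228:84 228:83 230:85 232:89 232:75 233:74 234:82 234:79 236:83 236:83 237:78 239:84
x 0.53 100:5 101:-2 101:-4 103:2 104:-2 104:-5 107:-2 107:-3 107:-4 109:2 109:0 110:-2 111:15 112:6 112:6 115:3 115:-1 116:-2 118:2 118:1 118:-1 121:-1 121:-3 122:-5 124:-3 124:-4 127:1
x 0.54 100:3 101:-3 101:-5 103:7 103:4 103:-1 104:-8 106:-1 107:-5 109:1 109:0 110:-2 111:6 112:4 113:-5 115:2 115:2 115:0 117:6 118:4 120:3 121:3 121:0 124:1 124:-5 127:-1 128:-5 128:-9 129:4 130:-2 130:-6 132:1 132:1 134:10 134:9 136:18 140:34
[0.48297634 0.1519814  0.12639177] [-0.07419585  0.40606731 -0.4097185 ]
```

Emit:
{"op": "servo_tool", "data": {
  "motion": [
    [[0.38, 0, -0.09, 0, 0], [0.3, 0, -0.09, 0, 0], [0.22, 0, -0.08, 0, 0], [0, 0, 0, 0, 0], [0, 0, 0, 0, 0], [0, 0, 0, 0, 0]]
  ],
  "newtons": 20
}}

```text
t: 13.2
eef_pos: [0.4831, 0.141, 0.1264]
tool_rot: [-0.0, 0.018, 1.0, -0.001]
contact_force: [-0.2, -2.8, 0.3]
gripper_width: 0.135
grasp_force: 21.8
```

Run:
```python
from h import *
o=bot.get_obs();print(o['eef_pos'],o['contact_force'],o['torque'],o['gripper_width'])
p,d=grab('side','s9'); W=world('side',d)
m=(W[...,1]>.1)&(W[...,1]<.2)&(W[...,0]>.38)&(W[...,0]<.58)&(W[...,2]<.16)&(W[...,2]>.09)
print(m.sum(), W[m][::max(1,m.sum()//40)].round(3).tolist())
```

```text
[0.48311403 0.14096349 0.12642689] [-0.16835475 -2.7929809   0.26788885] [-0.81762255 -0.13342416 -0.07030533] 0.1352709652464241
422 [[0.474, 0.101, 0.158], [0.433, 0.144, 0.142], [0.473, 0.128, 0.154], [0.48, 0.129, 0.156], [0.488, 0.116, 0.15], [0.495, 0.123, 0.156], [0.495, 0.124, 0.153], [0.438, 0.148, 0.132], [0.477, 0.134, 0.144], [0.498, 0.132, 0.153], [0.476, 0.161, 0.157], [0.481, 0.134, 0.141], [0.494, 0.13, 0.144], [0.49, 0.16, 0.159], [0.484, 0.137, 0.138], [0.488, 0.123, 0.13], [0.495, 0.155, 0.153], [0.494, 0.136, 0.138], [0.492, 0.162, 0.152], [0.497, 0.144, 0.141], [0.496, 0.17, 0.156], [0.505, 0.141, 0.141], [0.49, 0.158, 0.142], [0.43, 0.15, 0.098], [0.497, 0.147, 0.137], [0.497, 0.174, 0.153], [0.511, 0.143, 0.14], [0.491, 0.157, 0.136], [0.433, 0.149, 0.093], [0.495, 0.146, 0.129], [0.445, 0.149, 0.098], [0.514, 0.148, 0.139], [0.526, 0.14, 0.14], [0.496, 0.147, 0.124], [0.515, 0.147, 0.134], [0.53, 0.146, 0.14], [0.534, 0.144, 0.138], [0.542, 0.144, 0.141], [0.545, 0.146, 0.141], [0.539, 0.145, 0.133], [0.535, 0.145, 0.127], [0.546, 0.145, 0.128], [0.548, 0.141, 0.118]]
```

The slate is gripped upright at the foot: opening ≈11.5 mm, slate face at y≈0.147, top at z≈0.141. Now I'll loosen the grip, shift 20 mm sideways, and lean the slate forward onto the front finger.

Emit:
{"op": "servo_tool", "data": {
  "motion": [
    [[0.18, 0, 0, 0, 0], [0.2, 0, 0, 0, 0], [0.2, 0.17, 0, 0, 0], [0.2, 0.17, 0, 0, 0], [0.2, 0.16, 0, 0, 0], [0.2, 0, -0.12, 0, 0], [0.22, 0, -0.15, 0, 0], [0.25, 0, -0.15, 0, 0], [0.25, 0, -0.15, 0, 0], [0.25, 0, -0.13, 0, 0], [0.25, 0, 0, 0, 0]]
  ]
}}

```text
t: 14.35
eef_pos: [0.5029, 0.1123, 0.1264]
tool_rot: [-0.0, 0.018, 1.0, -0.0]
contact_force: [0.7, -0.8, 0.8]
gripper_width: 0.253
grasp_force: 0.2
```

```bash
cat > st.py <<'E'
from h import *
import sys
o=bot.get_obs();print(o['t'],o['eef_pos'].round(4),o['tool_rot'].round(3),'F',o['contact_force'].round(1),'T',o['torque'].round(2),'g',round(o['gripper_width'],3),round(o['grasp_force'],1))
for n in ('side','top'):
    p,d=grab(n,n+sys.argv[1]); W=world(n,d); hsv=cv2.cvtColor(p,cv2.COLOR_RGB2HSV)
    for x in np.arange(.41,.56,.02):
        m=(abs(W[...,0]-x)<.006)&(W[...,1]>-.05)&(W[...,1]<.16)&(W[...,2]<.16)&(W[...,2]>.012)
        a=W[m]
        if len(a)==0: continue
        a=a[np.argsort(-a[:,2])][::max(1,len(a)//9)]
        print(n,round(x,2),' '.join(f'{int(1e3*r[1])}:{int(round(1e3*r[2]))}' for r in a))
E
python3 st.py a
```

```text
14.35 [0.5029 0.1123 0.1264] [-0.     0.018  1.    -0.   ] F [ 0.7 -0.8  0.8] T [-0.11  0.   -0.02] g 0.253 0.2
side 0.41 114:138 121:101 124:101 127:81 128:80
side 0.43 125:109 125:103 125:101 125:98 126:96 126:93 126:91 126:87 129:85 127:83 130:80
side 0.45 112:138 113:137 116:134 118:128 125:101 125:97 127:95 124:92 124:90 129:87
side 0.47 126:104 123:104 122:101 123:99 122:99 124:99 125:97 122:97 124:97 124:97 125:94 123:93 124:92 124:90 123:87
side 0.49 136:160 132:159 138:158 128:156 94:155 96:153 154:152 101:144 100:140 101:133 123:92
side 0.51 129:160 72:157 96:153 100:147 102:138 113:135 114:128 116:122 117:115 123:95
side 0.53 113:139 106:136 101:132 115:127 116:121 117:114 120:110 119:101 122:94 123:89
side 0.55 111:139 112:129 108:123 113:118 112:110 119:105 119:103 118:98 119:92 126:91 120:87 120:77
top 0.41 158:17 158:16 158:16 158:15 156:14 159:13 156:12
top 0.43 134:65 135:57 141:36 141:33 142:30 158:18 158:16 158:14 159:13 156:12
top 0.45 158:17 158:15
```

Emit:
{"op": "servo_tool", "data": {
  "motion": [
    [[0.35, 0, 0.1, 0, 0], [0.45, 0, 0.11, 0, 0], [0.55, 0, 0.11, 0, 0], [0.65, 0, 0.1, 0, 0], [0.75, 0, 0.11, 0, 0], [0.85, 0, 0.11, 0, 0], [0.95, 0, 0.1, 0, 0], [1, 0, 0.06, 0, 0], [1, 0, 0, 0, 0]]
  ]
}}

```text
t: 15.35
eef_pos: [0.503, 0.1462, 0.1265]
tool_rot: [0.0, 0.017, 1.0, 0.0]
contact_force: [-0.1, -0.1, 0.0]
gripper_width: 1.001
grasp_force: 0.2
```

```bash
python3 st.py b
```

```text
15.35 [0.503  0.1462 0.1265] [0.    0.017 1.    0.   ] F [-0.1 -0.1  0. ] T [-0.04 -0.01 -0.  ] g 1.001 0.2
side 0.41 123:103
side 0.43 124:107 124:105 127:101 127:86 128:84 131:82 129:81 130:80
side 0.45 122:117 124:113 123:110 124:107 123:104 125:100 126:100 125:97 128:95 128:92 128:90 127:86
side 0.47 116:139 116:134 118:128 119:123 121:119 120:114 122:108 125:104 125:98 125:91
side 0.49 103:157 103:139 114:137 115:134 116:130 118:122 119:116 121:111 123:105 123:98
side 0.51 98:159 105:154 104:145 113:138 107:136 103:132 117:126 120:116 120:105 125:95
side 0.53 112:140 109:137 115:132 115:129 117:121 118:117 120:110 124:104 123:99 123:92
side 0.55 115:141 112:133 112:127 114:121 115:115 116:107 115:99 118:94 123:89 119:78
top 0.41 159:14 159:14
top 0.55 107:141 109:139 113:136
```

Emit:
{"op": "servo_tool", "data": {
  "motion": [
    [[1, 0.14, -0.04, 0, -0.935], [1, 0.14, -0.05, 0, -0.935], [1, 0.13, -0.07, 0, -0.935], [1, 0.125, -0.08, 0, -0.935], [1, 0.12, -0.09, 0, -0.935], [1, 0.11, -0.1, 0, -0.935], [1, 0.1, -0.1, 0, -0.935], [1, 0.09, -0.11, 0, -0.935], [1, 0.08, -0.12, 0, -0.935], [1, 0, 0, 0, 0]]
  ]
}}

```text
t: 16.45
eef_pos: [0.5448, 0.1143, 0.1265]
tool_rot: [0.0, 0.5, 0.866, -0.0]
contact_force: [1.2, -1.0, -0.1]
gripper_width: 0.999
grasp_force: 0.2
```

```bash
python3 st.py c; python3 -c "
import cv2
p=cv2.imread('pics/sidec.png'); cv2.imwrite('pics/sidec_c.png',cv2.resize(p[140:320,230:430],None,fx=3,fy=3))"
```

```text
16.45 [0.5448 0.1143 0.1265] [ 0.     0.5    0.866 -0.   ] F [ 1.2 -1.  -0.1] T [-0.04 -0.02  0.02] g 0.999 0.2
side 0.41 117:126 118:120 121:108 122:105 124:98 128:79 129:77
side 0.43 112:139 108:136 117:130 118:122 122:114 123:108 125:101 124:95 128:86 130:81
side 0.45 113:138 111:137 116:133 117:127 121:120 121:114 123:110 125:102 125:95 125:88
side 0.47 110:139 114:135 116:132 116:126 118:120 120:115 119:109 123:103 123:98 126:93
side 0.49 114:139 111:137 104:133 117:128 117:123 117:117 120:111 123:106 122:100 124:95
side 0.51 112:139 109:136 114:131 116:127 116:121 119:116 119:112 121:106 121:101 122:96 123:91
side 0.53 106:137 116:124 115:119 117:115 119:112 116:108 120:104 120:101 122:96 123:93 123:88
side 0.55 121:93 122:91 122:85
top 0.41 157:22 158:18 158:17 158:16 159:14
top 0.43 135:61 135:60 141:35 141:33 142:32 142:29 158:18 158:18 155:17 155:17 155:15 158:15
top 0.45 157:20 157:18 158:17
```

View pics/sidec_c.png

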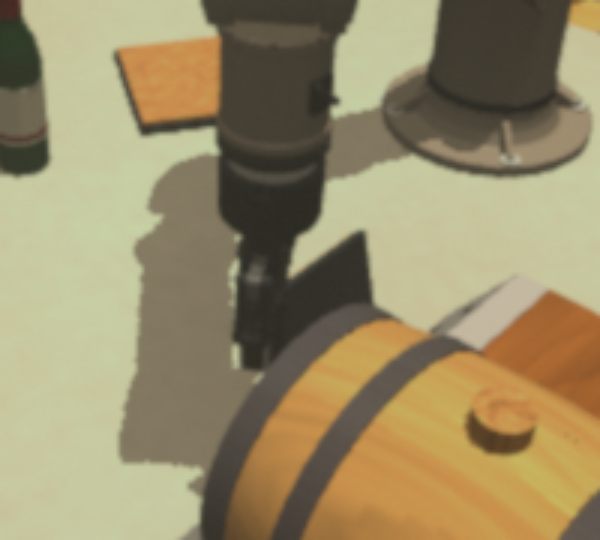

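The picture shows the slate leaning with its dark face toward the stillage (about (330,290)) and the second finger hanging free beside it. Next I'll work out the lowering arc and a slate-angle measurement.

```bash
cat > beta.py <<'E'
from h import *
import sys
def measure(tag):
    p,d=grab('side','side'+tag); W=world('side',d); g=p.astype(int).sum(2)
    m=(W[...,0]>.42)&(W[...,0]<.488)&(W[...,1]>-.03)&(W[...,1]<.15)&(W[...,2]<.15)&(W[...,2]>.012)&(g<260)&(p.max(2).astype(int)-p.min(2)<40)
    A=W[m]; k=A
    if len(A)<20: print('few',len(A)); return
    best=0
    rng=np.random.default_rng(0)
    for _ in range(300):
        t=A[rng.choice(len(A),3,False)]; n=np.cross(t[1]-t[0],t[2]-t[0]); L=np.linalg.norm(n)
        if L<1e-7: continue
        n/=L
        if abs(n[0])>.25: continue
        w=abs((A-t[0])@n)<.003
        if w.sum()>best: best=w.sum(); k=A[w]
    c=k.mean(0); n=np.linalg.svd(k-c)[2][2]; n*=np.sign(n[1])
    print('beta',np.degrees(np.arctan2(n[2],n[1])).round(1),'nx',n[0].round(3),'n',len(k),'/',len(A),'y at z=0',((n@c-n[0]*.47)/n[1]).round(4),'zmax',k[:,2].max().round(3),'ymin',k[:,1].min().round(3),'c',c.round(3))
    o=bot.get_obs();print(o['t'],o['eef_pos'].round(4),'F',o['contact_force'].round(1),'T',o['torque'].round(2))
if __name__=='__main__': measure(sys.argv[1])
E
python3 beta.py d
python3 - <<'E'
import numpy as np
f=.1487; k=.0110
for b in range(14,91,4):
    B=np.radians(b); s,c=np.sin(B),np.cos(B)
    pts=np.array([[0,0],[.003,.004],[.137,.004],[.14,0]])
    z=pts[:,0]*c-pts[:,1]*s; z0=-min(z[0],z[1])
    zf=z0+.008*s; Pfoot=f+zf/np.tan(np.radians(55))-.008*c
    P=.1427+.5*(max(Pfoot,.1427)-.1427)
    y=P-(pts[:,0]*s+pts[:,1]*c); i=2 if y[2]<y[3] else 3
    zc=z0+z[i]; ov=np.interp(b,[14,60,90],[.013,.008,.002])
    print(b,'Pfoot %.4f TCP y %.4f z %.4f  edge z %.3f'%(Pfoot,y[i]+k,zc-ov+.009,zc))
E
```

```text
beta 13.9 nx 0.029 n 368 / 388 y at z=0 0.1491 zmax 0.14 ymin 0.111 c [0.453 0.121 0.114]
16.6 [0.5444 0.1155 0.1265] F [ 0.5 -0.1 -0.2] T [-0.13 -0.    0.01]
14 Pfoot 0.1423 TCP y 0.1167 z 0.1280  edge z 0.132
18 Pfoot 0.1428 TCP y 0.1076 z 0.1255  edge z 0.129
22 Pfoot 0.1434 TCP y 0.0990 z 0.1224  edge z 0.126
26 Pfoot 0.1440 TCP y 0.0907 z 0.1187  edge z 0.121
30 Pfoot 0.1446 TCP y 0.0827 z 0.1144  edge z 0.117
34 Pfoot 0.1452 TCP y 0.0750 z 0.1095  edge z 0.111
38 Pfoot 0.1459 TCP y 0.0678 z 0.1042  edge z 0.106
42 Pfoot 0.1468 TCP y 0.0611 z 0.0986  edge z 0.100
46 Pfoot 0.1477 TCP y 0.0549 z 0.0926  edge z 0.093
50 Pfoot 0.1486 TCP y 0.0492 z 0.0860  edge z 0.086
54 Pfoot 0.1496 TCP y 0.0439 z 0.0841  edge z 0.084
58 Pfoot 0.1505 TCP y 0.0389 z 0.0768  edge z 0.076
62 Pfoot 0.1514 TCP y 0.0344 z 0.0692  edge z 0.068
66 Pfoot 0.1523 TCP y 0.0306 z 0.0616  edge z 0.059
70 Pfoot 0.1531 TCP y 0.0274 z 0.0536  edge z 0.051
74 Pfoot 0.1540 TCP y 0.0248 z 0.0454  edge z 0.042
78 Pfoot 0.1548 TCP y 0.0228 z 0.0370  edge z 0.032
82 Pfoot 0.1556 TCP y 0.0215 z 0.0284  edge z 0.023
86 Pfoot 0.1564 TCP y 0.0209 z 0.0197  edge z 0.014
90 Pfoot 0.1571 TCP y 0.0209 z 0.0110  edge z 0.004
```

Emit:
{"op": "servo_tool", "data": {
  "motion": [
    [[1, -0.01, -0.2, -0.03, 0], [1, -0.01, -0.21, -0.08, 0], [1, -0.01, -0.21, -0.09, 0], [1, -0.01, -0.2, -0.11, 0], [1, -0.01, -0.19, -0.12, 0], [1, 0, 0, 0, 0]]
  ]
}}

```text
t: 17.2
eef_pos: [0.542, 0.0727, 0.1083]
tool_rot: [-0.0, 0.5, 0.866, -0.001]
contact_force: [-0.2, -0.3, -0.4]
gripper_width: 1.003
grasp_force: 0.7
```

```bash
python3 beta.py e
```

```text
beta 32.7 nx 0.03 n 551 / 572 y at z=0 0.1482 zmax 0.123 ymin 0.068 c [0.454 0.089 0.093]
17.25 [0.5423 0.0738 0.1088] F [ 0.6 -1.2  0.6] T [-0.33 -0.05  0.12]
```

Emit:
{"op": "servo_tool", "data": {
  "motion": [
    [[1, -0.01, -0.13, -0.06, 0], [1, -0.01, -0.13, -0.06, 0], [1, -0.01, -0.18, -0.14, 0], [1, -0.01, -0.17, -0.15, 0], [1, 0, -0.15, -0.16, 0], [1, -0.01, -0.145, -0.15, 0], [1, 0, 0, 0, 0]]
  ]
}}

```text
t: 17.95
eef_pos: [0.5398, 0.0371, 0.0793]
tool_rot: [-0.001, 0.5, 0.866, -0.001]
contact_force: [0.3, -2.1, 0.7]
gripper_width: 1.002
grasp_force: 1.0
```

```bash
python3 beta.py f
```

```text
beta 54.2 nx 0.026 n 589 / 637 y at z=0 0.1545 zmax 0.091 ymin 0.03 c [0.455 0.064 0.066]
18.0 [0.5402 0.0379 0.0799] F [ 0.5 -1.4 -0.7] T [-0.32 -0.08  0.1 ]
```

Emit:
{"op": "servo_tool", "data": {
  "motion": [
    [[1, 0, 0.08, 0, 0], [1, 0, 0.08, 0, 0], [1, 0, 0.06, 0, 0], [1, 0, 0, 0, 0]]
  ]
}}

```text
t: 18.4
eef_pos: [0.5402, 0.0469, 0.0808]
tool_rot: [0.0, 0.499, 0.867, -0.001]
contact_force: [-1.5, -5.9, 2.1]
gripper_width: 0.998
grasp_force: 2.6
```

```bash
python3 beta.py g
```

```text
beta 53.2 nx 0.012 n 563 / 586 y at z=0 0.1618 zmax 0.092 ymin 0.04 c [0.454 0.069 0.069]
18.45 [0.5403 0.0469 0.0808] F [-0.8 -5.4  2.4] T [-1.01  0.16  0.18]
```

Emit:
{"op": "servo_tool", "data": {
  "motion": [
    [[1, 0, -0.09, -0.1, 0], [1, 0, -0.09, -0.1, 0], [1, 0, -0.09, -0.1, 0], [1, 0, -0.05, -0.09, 0], [1, 0, -0.05, -0.09, 0], [1, 0, 0, 0, 0]]
  ]
}}

```text
t: 19.05
eef_pos: [0.5401, 0.0324, 0.0606]
tool_rot: [-0.0, 0.499, 0.866, -0.0]
contact_force: [-0.6, -1.8, -1.1]
gripper_width: 1.005
grasp_force: 0.9
```

```bash
python3 beta.py i
```

```text
beta 65.4 nx 0.015 n 543 / 572 y at z=0 0.1725 zmax 0.069 ymin 0.023 c [0.455 0.058 0.052]
19.1 [0.5403 0.0326 0.061 ] F [-0.1 -2.4 -1. ] T [-0.39 -0.02  0.12]
```

Emit:
{"op": "servo_tool", "data": {
  "motion": [
    [[1, 0, -0.04, -0.1, 0], [1, 0, -0.035, -0.1, 0], [1, 0, -0.03, -0.1, 0], [1, 0, -0.03, -0.1, 0], [1, 0, 0, 0, 0]]
  ]
}}

```text
t: 19.6
eef_pos: [0.54, 0.0268, 0.0446]
tool_rot: [-0.0, 0.499, 0.866, -0.0]
contact_force: [0.1, -2.8, -1.9]
gripper_width: 0.999
grasp_force: 1.6
```

```bash
python3 beta.py j
```

```text
beta 72.5 nx 0.009 n 516 / 538 y at z=0 0.1839 zmax 0.054 ymin 0.017 c [0.454 0.053 0.041]
19.65 [0.5401 0.027  0.0449] F [-1.  -2.9 -1. ] T [-0.7   0.1   0.15]
```

Emit:
{"op": "servo_tool", "data": {
  "motion": [
    [[1, 0, -0.025, -0.1, 0], [1, 0, -0.02, -0.1, 0], [1, 0, -0.02, -0.1, 0], [1, 0, 0, 0, 0]]
  ]
}}

```text
t: 20.05
eef_pos: [0.5399, 0.0242, 0.0326]
tool_rot: [-0.0, 0.499, 0.866, -0.001]
contact_force: [-1.6, -6.0, -0.1]
gripper_width: 1.003
grasp_force: 2.5
```

```bash
python3 beta.py k
```

```text
beta 77.7 nx -0.002 n 482 / 504 y at z=0 0.2028 zmax 0.043 ymin 0.015 c [0.455 0.05  0.033]
20.1 [0.54   0.0242 0.0328] F [-1.8 -5.2 -0.2] T [-1.02  0.21  0.18]
```

Emit:
{"op": "servo_tool", "data": {
  "motion": [
    [[1, 0, -0.03, -0.1, 0], [1, 0, -0.025, -0.1, 0], [1, 0, 0, 0, 0]]
  ]
}}

```text
t: 20.4
eef_pos: [0.5402, 0.0225, 0.0248]
tool_rot: [-0.0, 0.499, 0.867, -0.0]
contact_force: [-1.1, -4.0, -0.6]
gripper_width: 0.999
grasp_force: 2.1
```

```bash
python3 beta.py l
```

```text
beta 81.3 nx 0.001 n 469 / 481 y at z=0 0.227 zmax 0.035 ymin 0.013 c [0.455 0.049 0.027]
20.45 [0.5403 0.0226 0.025 ] F [-0.9 -3.9 -0.9] T [-0.8   0.15  0.2 ]
```

Emit:
{"op": "servo_tool", "data": {
  "motion": [
    [[1, 0, -0.01, -0.08, 0], [1, 0, -0.01, -0.08, 0], [1, 0, -0.01, -0.08, 0], [1, 0, 0, 0, 0]]
  ]
}}

```text
t: 20.85
eef_pos: [0.5403, 0.0214, 0.0152]
tool_rot: [-0.0, 0.499, 0.867, -0.0]
contact_force: [0.1, -4.3, -1.9]
gripper_width: 1.001
grasp_force: 1.8
```

```bash
python3 beta.py m
```

```text
beta 85.4 nx 0.005 n 444 / 457 y at z=0 0.299 zmax 0.026 ymin 0.011 c [0.455 0.046 0.021]
20.9 [0.5404 0.0215 0.0155] F [-0.6 -4.1 -0.7] T [-0.7   0.07  0.15]
```

Emit:
{"op": "servo_tool", "data": {
  "motion": [
    [[1, 0, 0, -0.05, 0], [1, 0, 0, -0.05, 0], [1, 0, 0, -0.03, 0], [1, 0, 0, 0, 0]]
  ]
}}

```text
t: 21.3
eef_pos: [0.5404, 0.0214, 0.0103]
tool_rot: [-0.0, 0.499, 0.867, 0.0]
contact_force: [-0.4, -3.1, -1.5]
gripper_width: 0.999
grasp_force: 1.7
```

```bash
python3 beta.py n
```

```text
beta 87.9 nx -0.0 n 423 / 434 y at z=0 0.5068 zmax 0.02 ymin 0.01 c [0.455 0.046 0.017]
21.35 [0.5404 0.0214 0.0104] F [ 0.7 -3.1 -1.5] T [-0.68  0.1   0.17]
```

Emit:
{"op": "servo_tool", "data": {
  "motion": [
    [[1, 0, 0, -0.02, 0], [1, 0, 0, -0.01, 0], [1, 0, -0.002, 0, 0], [1, 0, -0.002, 0, 0], [1, 0, -0.002, 0, 0], [1, 0, -0.002, 0, 0], [1, 0, -0.002, 0, 0], [1, 0, -0.002, 0, 0], [1, 0, -0.002, 0, 0], [1, 0, -0.002, 0, 0], [1, 0, -0.002, 0, 0], [1, 0, -0.002, 0, 0]]
  ]
}}

```text
t: 22.55
eef_pos: [0.5406, 0.0208, 0.0094]
tool_rot: [0.0, 0.499, 0.867, 0.0]
contact_force: [-0.6, -1.3, -0.6]
gripper_width: 1.001
grasp_force: 0.7
```

```bash
python3 beta.py o
```

```text
beta 90.0 nx -0.003 n 208 / 208 y at z=0 26.8865 zmax 0.016 ymin 0.013 c [0.455 0.045 0.013]
22.6 [0.5406 0.0208 0.0094] F [ 0.4 -0.3 -0.5] T [-0.26 -0.04  0.06]
```

The slate is down flat with its slate face up. I'm backing the fingers off.

Emit:
{"op": "servo_tool", "data": {
  "motion": [
    [[1, 0, -0.05, 0, 0], [1, 0, -0.2, 0, 0], [1, 0, -0.5, 0, 0], [1, 0, -0.3, 0.3, 0], [1, 0, 0, 1, 0], [1, 0, 0, 1, 0], [1, 0, 0, 1, 0], [1, 0, -0.3, 1, 0], [1, 0, -0.3, 1, 0], [1, 0, -0.3, 1, 0], [1, 0, -0.5, 0.7, 0], [1, -0.3, -1, 0, 0], [1, -0.3, -1, 0, 0], [1, 0, 0, 0, 0]]
  ]
}}

```text
t: 24.0
eef_pos: [0.5141, -0.1649, 0.2892]
tool_rot: [0.0, 0.503, 0.864, -0.002]
contact_force: [-0.6, -0.1, 0.3]
gripper_width: 1.001
grasp_force: 0.0
```

```bash
cat > find.py <<'E'
from h import *
import sys
p,d=grab('top','top'+sys.argv[1]); W=world('top',d); hsv=cv2.cvtColor(p,cv2.COLOR_RGB2HSV)
m=((hsv[...,2]<95)&(W[...,2]<.025)&(W[...,2]>.005)&(W[...,1]<.16)&(W[...,1]>-.03)&(W[...,0]>.38)&(W[...,0]<.6)).astype(np.uint8)
m=cv2.morphologyEx(m,cv2.MORPH_OPEN,np.ones((3,3)))
print('slate',m.sum(),cv2.minAreaRect(W[m>0][:,:2].astype(np.float32)),np.median(W[m>0][:,2]))
for nm,(x,y) in {'green':(.417,-.329),'amber':(.573,-.353),'tumbler':(.76,-.158)}.items():
    k=(abs(W[...,0]-x)<.06)&(abs(W[...,1]-y)<.06)&(W[...,2]>.05)&(W[...,2]<.26); a=W[k]
    if len(a)==0: print(nm,'hidden'); continue
    t=a[a[:,2]>a[:,2].max()-.012]; print(nm,a[:,2].max(),(t.max(0)+t.min(0))/2,np.ptp(t,axis=0),len(t))
print(bot.get_obs()['eef_pos'])
ps,ds=grab('side','side'+sys.argv[1])
cv2.imwrite('pics/f%s.png'%sys.argv[1],np.hstack([cv2.resize(p,(400,300)),cv2.resize(ps,(400,300))])[...,::-1])
E
python3 find.py p
```

```text
slate 2063 ((0.47936686873435974, 0.08054418861865997), (0.13931526243686676, 0.12589256465435028), 88.52386474609375) 0.012375845572604405
green 0.24011387401102757 [ 0.41618708 -0.32820903  0.23415713] [0.02718256 0.02745627 0.01191348] 100
amber 0.24195345149859548 [ 0.57326273 -0.3519559   0.23600495] [0.02517064 0.02745782 0.011897  ] 92
tumbler 0.09647875205518663 [ 0.75986981 -0.15810199  0.09050735] [0.07183426 0.06740563 0.0119428 ] 113
[ 0.51508317 -0.16136461  0.28914449]
```

View pics/fp.png

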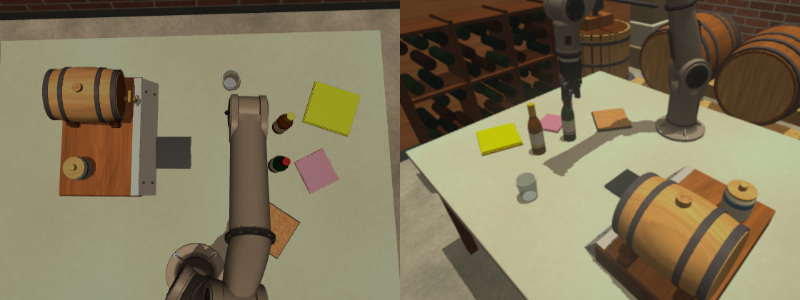

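The slate lies flat by the stillage, dark face up, at (173,152) in the left half. Nothing else has moved. I'll refine the bottle and slate centres from pixels at their known heights.

```bash
cat > ray.py <<'E'
from h import *
def ray(n,u,v,z):
    c=bot.get_calibration(n); f=210/np.tan(np.radians(c['fovy'])/2); V=np.linalg.inv(c['view'])
    D=V[:3,:3]@np.array([(u-c['cx'])/f,(v-c['cy'])/f,1]); return V[:3,3]+D*(z-V[2,3])/D[2]
E
python3 - <<'E'
from ray import *
p=cv2.imread('pics/topp.png'); hsv=cv2.cvtColor(p,cv2.COLOR_BGR2HSV)
W=world('top',np.load('pics/topp.npy'))
r=((hsv[...,0]<8)|(hsv[...,0]>172))&(hsv[...,1]>150)&(hsv[...,2]>60)&(W[...,2]>.222); r[:, :370]=0; r[:,430:]=0
v,u=np.nonzero(r); print(len(u),'red top c',u.mean(),v.mean(),ray('top',u.mean(),v.mean(),.234))
s=np.load('pics/sidep.npy'); p2=cv2.imread('pics/sidep.png')
m=((hsv[...,2]<95)&(W[...,2]<.025)&(W[...,2]>.005)&(W[...,1]<.16)&(W[...,1]>-.03)&(W[...,0]>.38)&(W[...,0]<.6)).astype(np.uint8)
m=cv2.morphologyEx(m,cv2.MORPH_OPEN,np.ones((3,3)))
c=max(cv2.findContours(m,cv2.RETR_EXTERNAL,cv2.CHAIN_APPROX_NONE)[0],key=cv2.contourArea)
b=cv2.boxPoints(cv2.minAreaRect(c)); print(b); q=np.array([ray('top',*k,.012)for k in b]); print(q.round(4),q.mean(0))
E
```

```text
97 red top c 400.340206185567 225.53608247422682 [ 0.41572685 -0.32803349  0.234     ]
[[218. 192.]
 [266. 192.]
 [266. 235.]
 [218. 235.]]
[[0.5434 0.1489 0.012 ]
 [0.5395 0.0099 0.012 ]
 [0.415  0.0128 0.012 ]
 [0.4188 0.1506 0.012 ]] [0.47917395 0.0805628  0.012     ]
```

Emit:
{"op": "servo_tool", "data": {
  "motion": [
    [[1, -0.495, -0.835, 0, 0], [1, -0.495, -0.835, 0, 0], [1, -0.495, -0.835, 0, 0], [1, -0.495, -0.835, 0, 0], [1, -0.495, -0.835, 0, 0], [1, 0, 0, 0, 0], [1, 0, 0, 0, 0], [1, 0, 0, 0, 0]]
  ]
}}

```text
t: 24.9
eef_pos: [0.4188, -0.3225, 0.2893]
tool_rot: [0.0, 0.498, 0.867, 0.001]
contact_force: [-0.3, 0.3, -0.2]
gripper_width: 0.998
grasp_force: 0.0
```

Emit:
{"op": "servo_tool", "data": {
  "motion": [
    [[1, -0.07, -0.15, 0, 0], [1, 0, 0, -0.6, 0], [1, 0, 0, -0.7, 0], [1, 0, 0, -0.55, 0], [1, 0, 0, 0, 0], [1, 0, 0, 0, 0]]
  ]
}}

```text
t: 25.5
eef_pos: [0.4152, -0.3301, 0.2157]
tool_rot: [-0.0, 0.499, 0.867, 0.0]
contact_force: [0.7, -0.2, 0.7]
gripper_width: 1.001
grasp_force: 0.0
```

Good. Closing on the neck.

Emit:
{"op": "servo_tool", "data": {
  "motion": [
    [[0.7, 0, 0, 0, 0], [0.5, 0, 0, 0, 0], [0.42, 0, 0, 0, 0], [0.38, 0, 0, 0, 0], [0, 0, 0, 0, 0], [0, 0, 0, 0, 0], [0, 0, 0, 0, 0], [0, 0, 0, 0, 0]]
  ],
  "newtons": 50
}}

```text
t: 26.3
eef_pos: [0.4151, -0.3306, 0.2158]
tool_rot: [0.001, 0.499, 0.867, 0.0]
contact_force: [-1.1, 0.0, 6.2]
gripper_width: 0.304
grasp_force: 50.1
```

Emit:
{"op": "servo_tool", "data": {
  "motion": [
    [[0, 0, 0, 0.3, 0], [0, 0, 0, 0.5, 0], [0, 0, 0, 0.5, 0], [0, 0, 0, 0.3, 0], [0, 0, 0, 0, 0], [0, 0, 0, 0, 0]]
  ]
}}

```text
t: 26.9
eef_pos: [0.414, -0.3302, 0.2784]
tool_rot: [-0.001, 0.499, 0.867, 0.0]
contact_force: [-0.1, 0.7, -6.7]
gripper_width: 0.305
grasp_force: 50.0
```

Emit:
{"op": "servo_tool", "data": {
  "motion": [
    [[0, 0.05, 0.3, 0, 0], [0, 0.1, 0.6, 0, 0], [0, 0.118, 0.73, 0, 0], [0, 0.118, 0.73, 0, 0], [0, 0.118, 0.73, 0, 0], [0, 0.118, 0.73, 0, 0], [0, 0.118, 0.73, 0, 0], [0, 0.118, 0.73, 0, 0], [0, 0.118, 0.73, 0, 0], [0, 0.118, 0.73, 0, 0], [0, 0.118, 0.73, 0, 0], [0, 0.118, 0.73, 0, 0], [0, 0.118, 0.73, 0, 0], [0, 0.118, 0.73, 0, 0], [0, 0.06, 0.4, 0, 0], [0, 0.03, 0.2, 0, 0], [0, 0, 0, 0, 0], [0, 0, 0, 0, 0], [0, 0, 0, 0, 0]]
  ]
}}

```text
t: 28.8
eef_pos: [0.4807, 0.0785, 0.279]
tool_rot: [-0.0, 0.5, 0.866, -0.001]
contact_force: [0.2, -0.2, -5.8]
gripper_width: 0.3
grasp_force: 50.0
```

Run:
```python
from ray import *
o=bot.get_obs(); print(o['eef_pos'],o['contact_force'],o['torque'],o['gripper_width'])
p,d=grab('side','sq'); W=world('side',d)
# bottle body points
m=(W[...,0]>.42)&(W[...,0]<.54)&(W[...,1]>.02)&(W[...,1]<.14)&(W[...,2]>.03)&(W[...,2]<.20)
v,u=np.nonzero(m); print(m.sum(),W[m][:,2].min(), 'rows',v.min(),v.max())
for lo,hi in((.07,.1),(.1,.13),(.13,.16),(.16,.19)):
    k=m&(W[...,2]>lo)&(W[...,2]<hi); a=W[k]; print(lo,len(a),a.min(0).round(3) if len(a) else '',a.max(0).round(3) if len(a) else '')
cv2.imwrite('pics/sqc.png',cv2.resize(p[130:330,230:430],None,fx=3,fy=3)[...,::-1])
```

```text
[0.48067387 0.0784809  0.27898088] [ 0.24890776 -0.17076957 -5.75095026] [-0.04418158  0.00969157  0.04491596] 0.300432552740999
1030 0.06195126351102209 rows 203 253
0.07 204 [0.466 0.063 0.07 ] [0.511 0.109 0.1  ]
0.1 214 [0.467 0.06  0.1  ] [0.511 0.11  0.13 ]
0.13 232 [0.465 0.057 0.13 ] [0.511 0.109 0.16 ]
0.16 240 [0.469 0.062 0.16 ] [0.511 0.11  0.19 ]
```

View pics/sqc.png

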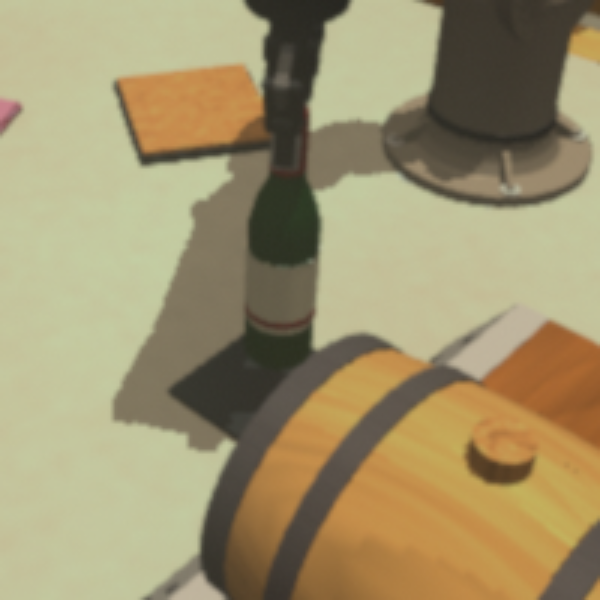

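The bottle hangs upright over the slate, body at (282,290), with its axis at about (0.482,0.080). I'll lower it gently.

Emit:
{"op": "servo_tool", "data": {
  "motion": [
    [[0, -0.03, 0.02, -0.3, 0], [0, 0, 0, -0.4, 0], [0, 0, 0, -0.3, 0], [0, 0, 0, -0.15, 0], [0, 0, 0, -0.06, 0], [0, 0, 0, 0, 0]]
  ]
}}

```text
t: 29.45
eef_pos: [0.4798, 0.0807, 0.2308]
tool_rot: [-0.0, 0.499, 0.867, 0.0]
contact_force: [-0.7, 0.2, -6.2]
gripper_width: 0.299
grasp_force: 50.1
```

Emit:
{"op": "servo_tool", "data": {
  "motion": [
    [[0, 0, 0, -0.03, 0], [0, 0, 0, -0.03, 0], [0, 0, 0, 0, 0]]
  ]
}}

```text
t: 29.75
eef_pos: [0.4798, 0.0807, 0.2287]
tool_rot: [0.0, 0.499, 0.867, 0.0]
contact_force: [0.1, 0.0, -5.3]
gripper_width: 0.303
grasp_force: 50.1
```

Emit:
{"op": "servo_tool", "data": {
  "motion": [
    [[0, 0, 0, -0.02, 0], [0, 0, 0, -0.02, 0], [0, 0, 0, 0, 0]]
  ]
}}

```text
t: 30.05
eef_pos: [0.4802, 0.081, 0.2278]
tool_rot: [0.001, 0.499, 0.867, 0.0]
contact_force: [-1.8, -0.7, 4.1]
gripper_width: 0.304
grasp_force: 51.2
```

Emit:
{"op": "servo_tool", "data": {
  "motion": [
    [[0, 0, 0, -0.015, 0], [0, 0, 0, 0, 0]]
  ]
}}

```text
t: 30.25
eef_pos: [0.4804, 0.081, 0.2278]
tool_rot: [0.001, 0.499, 0.867, 0.0]
contact_force: [-4.0, -1.1, 10.2]
gripper_width: 0.303
grasp_force: 51.9
```

Emit:
{"op": "servo_tool", "data": {
  "motion": [
    [[0, 0, 0, 0.03, 0], [0, 0, 0, 0, 0]]
  ],
  "newtons": 30
}}

```text
t: 30.45
eef_pos: [0.4801, 0.0808, 0.2278]
tool_rot: [0.0, 0.499, 0.867, 0.0]
contact_force: [-1.5, -0.1, 1.8]
gripper_width: 0.302
grasp_force: 51.0
```

Emit:
{"op": "servo_tool", "data": {
  "motion": [
    [[0.32, 0, 0, 0, 0], [0.36, 0, 0, 0, 0], [0.4, 0, 0, 0, 0], [0.5, 0, 0, 0, 0], [0.7, 0, 0, 0, 0], [0.9, 0, 0, 0, 0], [1, 0, 0, 0, 0], [1, 0, 0, 0, 0], [1, 0, 0, 0.4, 0], [1, 0, 0, 0.8, 0], [1, 0, 0, 0.9, 0], [1, 0, -0.3, 0.5, 0], [1, 0, -1, 0, 0], [1, 0, -1, 0, 0], [1, 0, -1, 0, 0], [1, 0, -1, 0, 0], [1, 0, 0, 0, 0], [1, 0, 0, 0, 0]]
  ]
}}

```text
t: 32.25
eef_pos: [0.4796, -0.0919, 0.3314]
tool_rot: [-0.0, 0.5, 0.866, 0.0]
contact_force: [0.9, 0.6, 0.7]
gripper_width: 1.0
grasp_force: 0.0
```

```bash
python3 find.py z
python3 - <<'E'
from ray import *
p=cv2.imread('pics/topz.png'); hsv=cv2.cvtColor(p,cv2.COLOR_BGR2HSV); W=world('top',np.load('pics/topz.npy'))
k=(abs(W[...,0]-.48)<.05)&(abs(W[...,1]-.08)<.05)&(W[...,2]>.2)
v,u=np.nonzero(k); print(len(u),W[k][:,2].max(), ray('top',u.mean(),v.mean(),.24), bot.get_obs()['contact_force'])
E
```

```text
slate 1568 ((0.47934654355049133, 0.08096230775117874), (0.1398623138666153, 0.12596264481544495), 88.64561462402344) 0.012207164176017193
green hidden
amber 0.2404627809994193 [ 0.57299387 -0.35238089  0.23451447] [0.02667876 0.0260102  0.01189662] 97
tumbler 0.09747705844157273 [ 0.76039423 -0.15833907  0.09148826] [0.070463   0.06792286 0.01197759] 108
[ 0.47972375 -0.09056298  0.33148227]
131 0.2535918694260575 [0.48014054 0.08074269 0.24      ] [0.29325848 0.53863186 0.86179866]
```

View pics/fz.png

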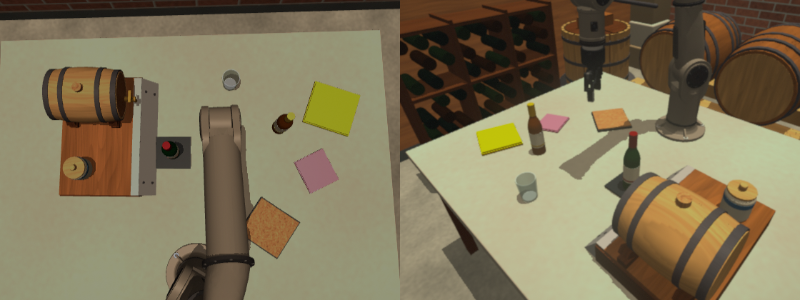

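The green bottle stands upright on the middle of the slate: its top is at (0.480, 0.081) and the slate centre at (0.479, 0.081). The bystanders have not moved and the robot is clear.

```bash
python3 -c "
from station import bot
print(bot.hand_in())"
```

```text
the job is handed in; nothing more can be done
None
```

The job is handed in: the slate was pushed up to lean on the stillage, tipped over and eased down slate face up, and the green half bottle stands on its middle with the other things where they were, at about 32 s of the 69 s allowed.

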